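# Refit the control knob under a ceramic diffuser

## Robot

A 7-joint arm with a two-finger parallel gripper is mounted at the origin on the work surface. World frame = base frame: x ahead of the robot, y to its left, z up, the work surface at z = 0. Lengths are in m, angles in rad, forces in N, time in s.
With the tool pointing down it reaches from about 0.4 to 0.9 m from the base axis. Payload 5.5 kg.
Tool frame: the origin (TCP) lies midway between the tips of the shut fingers; the grasp point (between the pads) lies ctrl.hold_point_z behind it (ctrl.hold_point_z is the distance from the TCP to the grasp point, in m); z points along the fingers, y is the line along which they close (so a half turn about z gives the same grasp; the last joint's range is limited). The gripper opens to 92 mm and grips with 3 to 60 N. Pads are 19 mm wide; open, the fingers measure 130 mm over their backs; the gripper's body (75 mm by 190 mm) begins 47 mm behind the grasp point.
Start: joints at [-1.011, 0.501, -0.427, 1.55, 0.221, 1.138, -0.21], TCP at [0.19, 0.622, 0.227] pointing down, gripper open.
Joint ranges: [-2.88, 2.88], [-0.31, 2.03], [-1.54, 1.56], [0.2, 2.42], [-1.41, 4.55], [0.19, 2.02], [-2.57, 2.57]. Speed limits (rad/s): [2.57, 2.57, 3.14, 3.14, 3.14, 3.14, 3.14].

## Interface

Orientations are given as a rotation vector (axis times angle).
In Python, from bench import ctrl gives the robot as it stands.
- The arm moves only by the shell command python3 -m jog 'ROWS' [FORCE]. ROWS is JSON, a list of rows, each an object with "translation": the shift along the world's x, y, z in m, a list of three; "rotation": the turn, a rotation vector about the world's x, y, z in rad, a list of three; "claw": the closure, from 0 (fully open) to 1 (shut). In form: [{"translation": [tx, ty, tz], "rotation": [ax, ay, az], "claw": claw}, ...]. A call has 1 to 8 rows; each row is the pose to reach, as a shift and turn from the pose commanded when the call began; what a row does not reach only later rows make up. A row lasts 1/8 s, in which the tool goes at most 62.5 mm and 10.7 degrees, less where a joint would pass 70% of its speed; a pose out of reach is approached as far as the arm can. A call with a gripper value outside its range is refused whole. The fingers move at their own pace and stop on an object; FORCE is the grip in N (left out, the last holds). Time passes only in rows, so rows that repeat a pose let the fingers close. It gives the time, the measured TCP pose, the force, the opening and the grip force at its end, in the units of the state.
- ctrl.state(): the state, without advancing time (a new reading comes with each control period).
- ctrl.read_camera(name): name is "side" or "top"; returns the picture (480x640x3 uint8, red, green, blue); there is no depth.
- ctrl.camera_params(name): a dict with "K" (3x3 intrinsics, pixels), "rvec" (rotation vector, rad) and "tvec" (3), from world to camera coordinates, as OpenCV has them. Camera axes: x right, y down, z forward; pixel columns grow to the right and rows downward; lengths in m; the calibration is good to about 2 mm. A picture is of the moment at which its call begins. camera_params takes no time and is no camera call.
- ctrl.sign_off(): hands the job in; it is judged then, once.
The state is a dict: "t": time; "joints": joint angles; "qvel": joint speeds; "joint_efforts": joint torques, N m; "ee_pos": TCP position; "tool_rot": TCP orientation; "ft_force": force on the tool from outside, world axes, zero at the start; "wrist_torque": the same for the moment, N m; "gripper_width": finger opening in m; "finger_force": force on a finger pad.
Only numpy, scipy, OpenCV 4.12 (cv2) and the standard library are available. Lean on these libraries where they do the work, as an engineer would, in place of code of your own. Each camera call takes 0.05 s, during which the arm holds its last target. There are 200 camera calls.

## Task

Lift the white ceramic diffuser by its handle off its electric base, set it down gently and upright on the round stone coaster and let go of it. Then take the black knob from the cork pad, turn it so that its pointer (the side of its bore's flat) matches the flat of the D-shaft standing in the base, push it fully onto the shaft and press it down against the spring to the bottom of its travel. Finish while still gripping the knob and keeping it pressed down, and leave the other things on the console where they are.

Things in the scene. Friction and masses are not known exactly. Their poses are not given: they have to be found in the camera images.
- diffuser_handle (a point): middle of the wooden grip of the white ceramic diffuser (loose, 0.36 kg, cup 84 mm across, 76 mm tall, hollow below). The grip is a bar 14 mm wide and thick, 86 mm long along this point's y axis, between two straps 80 mm apart, 119 mm above the diffuser's underside, on its upright axis (z up), 43 mm above the rim. At the start the diffuser stands centred on the base and covers the shaft
- base: white electric diffuser base, fixed, a box 150 (x) x 130 (y) x 36 mm high; origin at the centre of its underside, z up. An orange line on its deck runs from the centre towards its +x side, the side that the shaft's flat faces
- shaft_top (a point): centre of the top of the steel D-shaft upright in the middle of the base, 24 mm above the deck (60 mm above the table) when not pressed. 16 mm in diameter, with one flat 3 mm from its axis, facing this point's +x axis. The uppermost 3.5 mm taper in. It does not turn; it sinks when pressed, and this point with it
- shaft (a joint): how far the shaft is pressed down, m: 0 up to 0.008 at the bottom stop. A spring pushes it back up with 4 N at 0, growing evenly to 12 N at 0.008
- knob_center (a point): centre (half-way up) of the loose black knob, 70 g, an oblong block 44 (x) x 26 (y) x 48 mm tall, upright on the cork pad. The D-bore in its underside is 14 mm deep and 1 mm wider all round than the shaft; the bore's flat is on the +x side, marked by an orange line. It fits one way round only. Fully on, this point is 10 mm above the shaft's top; pressed home, its underside is 2 mm above the deck
- pad: square cork pad, fixed, 120 x 120 x 5 mm, on which the knob stands; origin at the centre of its underside
- coaster_top (a point): centre of the top of the round polished stone coaster, fixed, 120 mm in diameter, 8 mm thick
- car_key: loose car key lying flat: black fob 44 x 34 x 12 mm with a steel blade, bystander; origin at the middle of the fob's underside
- sanitizer: loose amber bottle, diameter 52 mm, 140 mm tall, bystander; origin at the middle of its underside
- succulent: loose terracotta pot (diameter 84 mm, about 100 mm tall with leaves), bystander; origin at the middle of its underside
- polish_tin: loose blue round tin, diameter 72 mm, 26 mm high, bystander; origin at the middle of its underside
Mind the look-alikes: they are no part of the job. Leave any blue look-alike of the part that bears knob_center alone.

How it is judged:
On the way, in this order (a step that is already met when the one before it is completed fails the run):
1. the diffuser is lifted clear of its base (height (world z) of diffuser_handle above 0.17 m and contact force between diffuser and base below 0.01 N and contact force between diffuser and the fingers above 0.5 N), for 0.1 s.
2. the diffuser stands upright on the coaster, released (horizontal distance between diffuser_handle and coaster_top below 0.03 m and height (world z) of diffuser_handle below 0.136 m and angle between diffuser_handle's own z axis and vertical below 0.1 rad and contact force between diffuser and coaster above 1 N and contact force between diffuser and the fingers below 0.1 N), for 0.2 s.
3. the knob is fully on the shaft, pointer to the flat (horizontal distance between knob_center and shaft_top below 0.003 m and z of knob_center in the frame of shaft_top below 0.0125 m and angle between the x axis of knob_center and the x axis of shaft_top, either way round below 0.25 rad and angle between knob_center's own z axis and vertical below 0.1 rad), for 0.1 s.
At the end, for the whole second after the job is handed in: Diffuser released, upright (0.1 rad), within 30 mm of the coaster's centre. Knob upright, within 3 mm of the shaft's axis and 0.25 rad of its flat, centre under 12.5 mm above the shaft's top; shaft pressed over 6 of 8 mm with over 5 N; fingers still grip the knob, at rest (all of step 2 and all of step 3 and value of joint shaft above 0.006 m and contact force between knob and the fingers above 1 N and contact force between knob and shaft above 5 N and linear speed of knob below 0.02 m/s); the arm keeps its last pose, push and grip.
It fails at once if a bystander is moved by more than 20 mm (distance of any of car_key, sanitizer, succulent, polish_tin from where it was at the start of the episode above 0.02 m).
It fails at once if the diffuser is tipped by more than 0.6 rad (angle between diffuser_handle's own z axis and vertical above 0.6 rad).
It fails at once if the diffuser is let go in the air, over 12 mm above standing on the coaster (height (world z) of diffuser_handle above 0.139 m and contact force between diffuser and the fingers below 0.05 N and contact force between diffuser and base below 0.01 N and linear speed of diffuser above 0.15 m/s).
It fails at once if the diffuser is banged onto the coaster (more than 80 N) (contact force between diffuser and coaster above 80 N).
It also fails if it takes over 58 s, if anything falls off the work surface, if the arm or the gripper's body presses on something with over 40 N, if the wrist force passes 120 N, or if a joint passes its speed limit or range.

## Working session

There is one attempt and no reset: what is moved stays moved. The work goes in short steps, Python scripts to look and compute and a shell command to move; the robot and the scene stay as the last step left them, time stands still between calls to the robot, and variables do not carry over. Pictures are saved under pics/ and viewed, at most 10 in all, crops included, and the job is handed in when it is done.

```bash
mkdir -p pics; ls; cat > h.py <<'E'
import numpy as np, cv2
from bench import ctrl
def cam(n):
    p=ctrl.camera_params(n); return np.array(p["K"],float),np.array(p["rvec"],float),np.array(p["tvec"],float)
def proj(n,X):
    K,r,t=cam(n); return cv2.projectPoints(np.array(X,float).reshape(-1,1,3),r,t,K,None)[0].reshape(-1,2)
def onplane(n,uv,z):
    K,r,t=cam(n); R=cv2.Rodrigues(r)[0]; c=-R.T@t
    d=R.T@np.linalg.inv(K)@np.array([uv[0],uv[1],1.]); return c+d*(z-c[2])/d[2]
def tri(uv1,uv2,n1="top",n2="side"):
    P=[]
    for n in(n1,n2):
        K,r,t=cam(n); P.append(K@np.c_[cv2.Rodrigues(r)[0],t])
    X=cv2.triangulatePoints(P[0],P[1],np.array(uv1,float),np.array(uv2,float))[:,0]; return X[:3]/X[3]
def snap(n,f):
    im=ctrl.read_camera(n); cv2.imwrite("pics/"+f,im[:,:,::-1]); return im
E
python3 - <<'E'
from h import *
for n in("top","side"):
    snap(n,n+"0.png"); K,r,t=cam(n); R=cv2.Rodrigues(r)[0]; print(n,K[0,0],-R.T@t,R[2])
print(ctrl.state(),ctrl.hold_point_z)
E
```

```text
pics
top 457.1659288831789 [0.30772104 0.00960823 1.15254036] [ 0.15675336 -0.01469079 -0.98752851]
side 452.41411331245564 [ 0.14611501 -1.03588648  0.7389536 ] [ 0.27780749  0.81969102 -0.50092877]
{'t': 0.1, 'joints': array([-1.01081062,  0.50174229, -0.42679079,  1.55131246,  0.22076542,
        1.13830428, -0.21027626]), 'qvel': array([ 0.0006963 , -0.00238102, -0.0003391 , -0.00218796,  0.00057616,
        0.00231876,  0.0002308 ]), 'joint_efforts': array([-1.19465258e-02, -5.67868853e+01, -5.83878726e+00, -2.79923165e+01,
       -6.90531568e-02,  2.40120309e-02,  2.70476301e-05]), 'ee_pos': array([0.18994841, 0.62098143, 0.22580172]), 'tool_rot': array([-4.64374322e-01, -3.10673993e+00,  2.65566186e-03]), 'ft_force': array([ 0.54135454, -0.6778578 , -0.82656732]), 'wrist_torque': array([ 0.03995844, -0.04674915, -0.01555427]), 'finger_force': 0.0, 'gripper_width': 0.09184879168697926} 0.0188
```

View pics/top0.png

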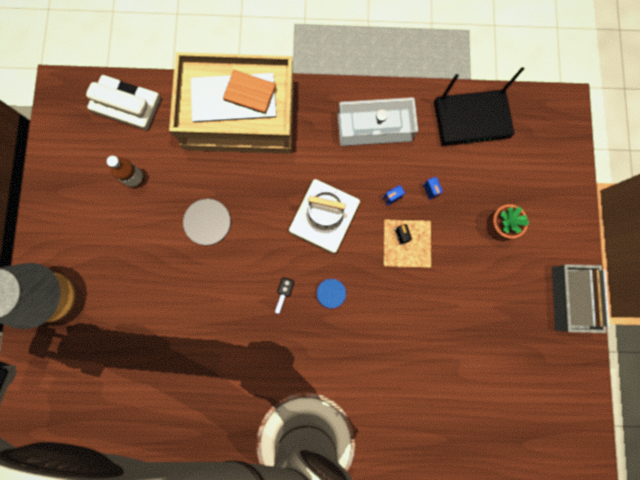

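View pics/side0.png

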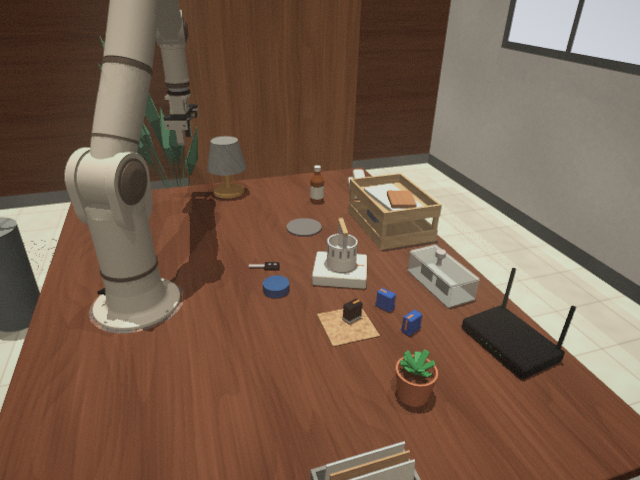

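The top view shows the diffuser at about (326,208), coaster (207,222), black knob (404,234) on its pad, with blue knobs beside it. I'll enlarge both views for the details.

```bash
python3 - <<'E'
import cv2
a=cv2.imread("pics/top0.png")[170:280,280:440]; cv2.imwrite("pics/t1.png",cv2.resize(a,None,fx=5,fy=5,interpolation=cv2.INTER_CUBIC))
a=cv2.imread("pics/side0.png")[210:350,280:440]; cv2.imwrite("pics/s1.png",cv2.resize(a,None,fx=4.2,fy=4.2,interpolation=cv2.INTER_CUBIC))
E
```

```text
(no output)
```

View pics/t1.png

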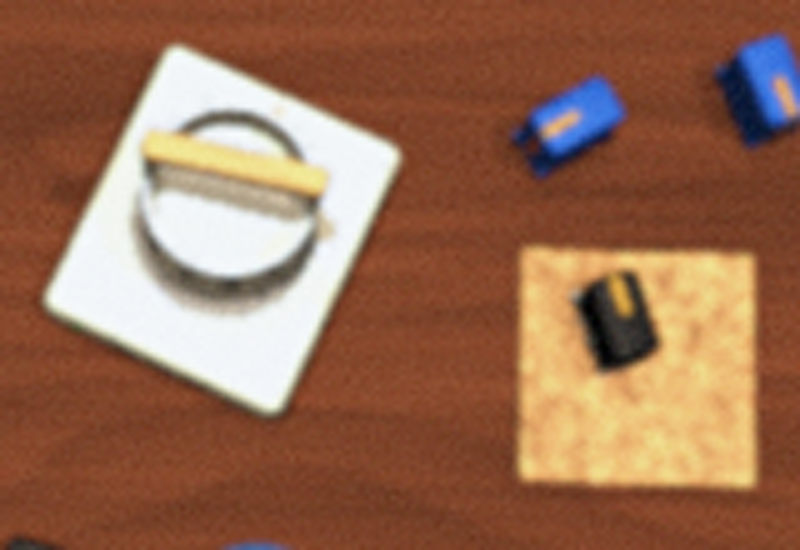

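View pics/s1.png

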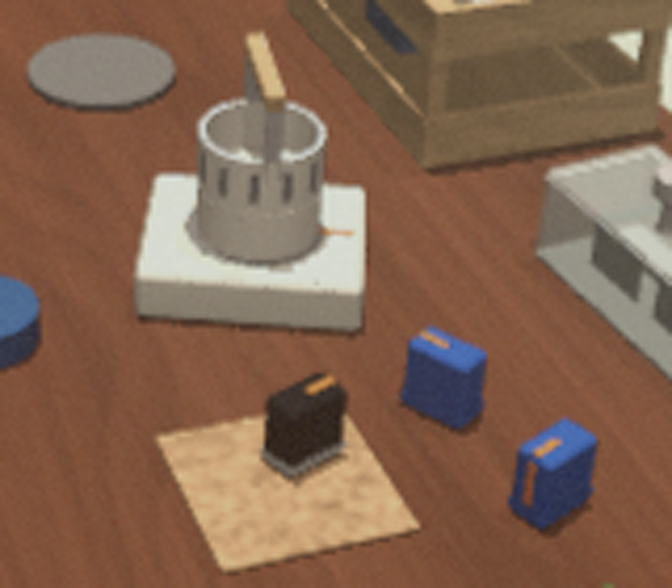

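The crops show the deck corners and the bar ends in both views. The base's orange line comes out at its upper-right edge (280,108 in the top crop), and the knob's pointer is towards the top. Now to turn these into positions.

```bash
python3 - <<'E'
from h import *
T=lambda p:(280+(p[0]+.5)/5-.5,170+(p[1]+.5)/5-.5); S=lambda p:(280+(p[0]+.5)/4.2-.5,210+(p[1]+.5)/4.2-.5)
tc=[(175,45),(400,152),(277,412),(47,303)]  # +x+y,+x-y,-x-y,-x+y
P=np.array([onplane("top",T(p),.036) for p in tc]); print("base",P.mean(0),[np.degrees(np.arctan2(*(P[i]-P[j])[1::-1])) for i,j in((0,3),(1,2))],np.linalg.norm(P[0]-P[3]),np.linalg.norm(P[0]-P[1]))
sc=[(155,178),(367,187),(362,292),(138,285)]
P2=np.array([onplane("side",S(p),.036) for p in sc]); print("base side",P2.mean(0))
for p in P2.round(3): print(p)
print(P.round(3))
a=tri(T((151,145)),S((258,36)));b=tri(T((320,180)),S((275,95)));print("handle",a,b,(a+b)/2,np.degrees(np.arctan2(*(a-b)[1::-1]))-90)
k=tri(T((628,316)),S((306,395)));print("knob top",k)
l=[onplane("top",T(p),.053) for p in((615,277),(630,317))];m=[onplane("side",S(p),.053) for p in((335,379),(309,391))]
print("line",l,m,[np.degrees(np.arctan2(*(q[0]-q[1])[1::-1])) for q in (l,m)])
im=cv2.imread("pics/top0.png").astype(int); hsv=cv2.cvtColor(im.astype('uint8'),cv2.COLOR_BGR2HSV)
m=((hsv[...,1]<70)&(hsv[...,2]>70)).astype('uint8');m[:190]=0;m[255:]=0;m[:,:175]=0;m[:,240:]=0
n,_,st,c=cv2.connectedComponentsWithStats(m);i=1+st[1:,4].argmax();print("coaster",st[i],onplane("top",c[i],.008))
s=cv2.imread("pics/side0.png");sc=onplane("side",S((102,68)),.008);print(sc)
st=ctrl.state();R=cv2.Rodrigues(st["tool_rot"])[0];print(R.round(3))
E
```

```text
base [ 0.54976585 -0.03162067  0.036     ] [np.float64(-24.035272924939033), np.float64(-23.92888859414762)] 0.14711716556752436 0.1257579917111712
base side [ 0.54777059 -0.04149154  0.036     ]
[0.505 0.045 0.036]
[ 0.643 -0.009  0.036]
[ 0.589 -0.126  0.036]
[ 0.454 -0.076  0.036]
[[ 0.643 -0.004  0.036]
 [ 0.591 -0.119  0.036]
 [ 0.457 -0.059  0.036]
 [ 0.508  0.056  0.036]]
handle [0.56071141 0.00648628 0.15917077] [ 0.54570322 -0.06899229  0.1576293 ] [ 0.55320731 -0.031253    0.15840004] -11.246033214980216
knob top [ 0.5079429  -0.2302712   0.04994787]
line [array([ 0.526724  , -0.22329652,  0.053     ]), array([ 0.50697914, -0.23060502,  0.053     ])] [array([ 0.52818513, -0.22483346,  0.053     ]), array([ 0.50933582, -0.23088528,  0.053     ])] [np.float64(20.31188135620394), np.float64(17.799901069808357)]
coaster [ 183  199   48   46 1713] [0.52932664 0.26719689 0.008     ]
[0.52987711 0.26169832 0.008     ]
[[-0.956  0.292 -0.001]
 [ 0.292  0.956 -0.002]
 [ 0.    -0.002 -1.   ]]
```

```bash
python3 -m jog '[{"translation":[0.015,-0.055,0.01],"rotation":[0,0,-0.1],"claw":0},{"translation":[0.03,-0.11,0.02],"rotation":[0,0,-0.25],"claw":0},{"translation":[0.045,-0.165,0.02],"rotation":[0,0,-0.4],"claw":0},{"translation":[0.06,-0.22,0.02],"rotation":[0,0,-0.55],"claw":0},{"translation":[0.09,-0.27,0.02],"rotation":[0,0,-0.7],"claw":0},{"translation":[0.12,-0.32,0.02],"rotation":[0,0,-0.85],"claw":0},{"translation":[0.155,-0.365,0.02],"rotation":[0,0,-1.0],"claw":0},{"translation":[0.19,-0.41,0.02],"rotation":[0,0,-1.15],"claw":0}]'
cat > st.py <<'E'
from h import *
s=ctrl.state();R=cv2.Rodrigues(s["tool_rot"])[0]
print(s["t"],s["ee_pos"].round(4),"yaw_y",np.degrees(np.arctan2(R[1,1],R[0,1])).round(2),"tilt",R[:2,2].round(4),"F",s["ft_force"].round(2),"w",round(s["gripper_width"],4),"ff",round(float(s["finger_force"]),2),"q",s["joints"].round(2))
E
python3 st.py
```

```text
t: 1.1
ee_pos: [0.3807, 0.2099, 0.2468]
tool_rot: [2.085, 2.35, 0.001]
ft_force: [0.6, 1.2, 0.1]
gripper_width: 0.0918
finger_force: 0.0
1.1 [0.3807 0.2099 0.2468] yaw_y 6.84 tilt [0.0004 0.0003] F [0.63 1.23 0.13] w 0.0918 ff 0.0 q [-0.5   0.06 -0.07  2.05  0.    1.03 -0.45]
```

```bash
python3 -m jog '[{"translation":[0.035,-0.05,0],"rotation":[0,0,-0.1],"claw":0},{"translation":[0.07,-0.1,0],"rotation":[0,0,-0.2],"claw":0},{"translation":[0.105,-0.15,0],"rotation":[0,0,-0.31],"claw":0},{"translation":[0.14,-0.2,0],"rotation":[0,0,-0.31],"claw":0},{"translation":[0.171,-0.242,-0.01],"rotation":[0,0,-0.31],"claw":0},{"translation":[0.171,-0.242,-0.04],"rotation":[0,0,-0.31],"claw":0},{"translation":[0.171,-0.242,-0.06],"rotation":[0,0,-0.31],"claw":0},{"translation":[0.171,-0.242,-0.06],"rotation":[0,0,-0.31],"claw":0}]'
python3 st.py
python3 - <<'E'
from h import *
a=snap("top","x.png")[150:270,250:410];b=snap("side","y.png")[190:310,270:430]
cv2.imwrite("pics/v2.png",cv2.resize(np.vstack([a,b])[:,:,::-1],None,fx=2.5,fy=2.5,interpolation=cv2.INTER_CUBIC))
E
```

```text
t: 2.1
ee_pos: [0.5493, -0.0305, 0.1847]
tool_rot: [-2.416, -2.003, 0.006]
ft_force: [0.6, -0.3, 0.4]
gripper_width: 0.0921
finger_force: 0.0
2.1 [ 0.5493 -0.0305  0.1847] yaw_y -10.67 tilt [-0.0047 -0.0001] F [ 0.6  -0.31  0.36] w 0.0921 ff 0.0 q [-0.15  0.34  0.19  1.86 -0.08  0.95 -0.11]
```

View pics/v2.png

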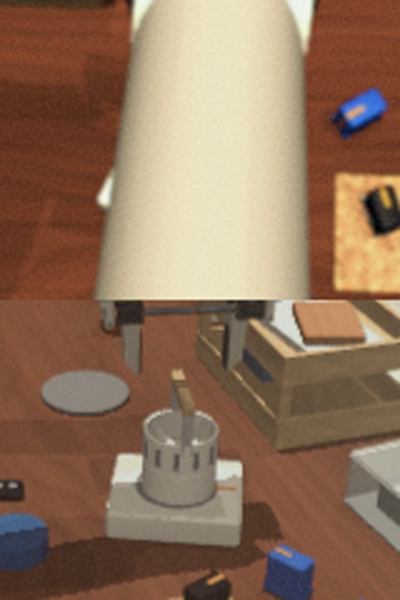

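The fingers straddle the bar, with the tips at about (132,370) and (232,365) and the bar near (182,390). Descending and gripping.

```bash
python3 -m jog '[{"translation":[0.002,-0.001,-0.025],"rotation":[0,0,0],"claw":0},{"translation":[0.002,-0.001,-0.05],"rotation":[0,0,0],"claw":0},{"translation":[0.002,-0.001,-0.05],"rotation":[0,0,0],"claw":0.4},{"translation":[0.002,-0.001,-0.05],"rotation":[0,0,0],"claw":1},{"translation":[0.002,-0.001,-0.05],"rotation":[0,0,0],"claw":1},{"translation":[0.002,-0.001,-0.05],"rotation":[0,0,0],"claw":1},{"translation":[0.002,-0.001,-0.05],"rotation":[0,0,0],"claw":1},{"translation":[0.002,-0.001,-0.05],"rotation":[0,0,0],"claw":1}]' 30
python3 st.py
```

```text
t: 3.2
ee_pos: [0.5531, -0.0314, 0.1368]
tool_rot: [2.418, 2.005, 0.0]
ft_force: [0.2, -0.5, -0.5]
gripper_width: 0.0363
finger_force: 0.0
3.2 [ 0.5531 -0.0314  0.1368] yaw_y -10.66 tilt [0.0002 0.0001] F [ 0.22 -0.53 -0.47] w 0.0363 ff 0.0 q [-0.14  0.41  0.18  1.89 -0.1   0.85 -0.09]
```

```bash
python3 -m jog '[{"translation":[0,0,0],"rotation":[0,0,0],"claw":1},{"translation":[0,0,0],"rotation":[0,0,0],"claw":1},{"translation":[0,0,0],"rotation":[0,0,0],"claw":1},{"translation":[0,0,0],"rotation":[0,0,0],"claw":1},{"translation":[0,0,0.01],"rotation":[0,0,0],"claw":1},{"translation":[0,0,0.02],"rotation":[0,0,0],"claw":1},{"translation":[0,0,0.035],"rotation":[0,0,0],"claw":1},{"translation":[0,0,0.055],"rotation":[0,0,0],"claw":1}]' 30
python3 st.py
```

```text
t: 4.2
ee_pos: [0.5528, -0.0314, 0.1927]
tool_rot: [-2.418, -2.005, 0.0]
ft_force: [0.2, 0.4, -4.2]
gripper_width: 0.014
finger_force: 30.0
4.2 [ 0.5528 -0.0314  0.1927] yaw_y -10.65 tilt [-0.0004  0.    ] F [ 0.23  0.4  -4.23] w 0.014 ff 29.97 q [-0.15  0.34  0.19  1.85 -0.08  0.97 -0.11]
```

```bash
python3 -m jog '[{"translation":[-0.003,0.025,0.0],"rotation":[0,0,0],"claw":1},{"translation":[-0.006,0.07,0],"rotation":[0,0,0],"claw":1},{"translation":[-0.01,0.12,0],"rotation":[0,0,0],"claw":1},{"translation":[-0.014,0.17,0],"rotation":[0,0,0],"claw":1},{"translation":[-0.018,0.22,0],"rotation":[0,0,0],"claw":1},{"translation":[-0.022,0.265,0],"rotation":[0,0,0],"claw":1},{"translation":[-0.0235,0.29,0],"rotation":[0,0,0],"claw":1},{"translation":[-0.0235,0.296,0],"rotation":[0,0,0],"claw":1}]'
python3 -m jog '[{"translation":[0,0,-0.02],"rotation":[0,0,0],"claw":1},{"translation":[0,0,-0.04],"rotation":[0,0,0],"claw":1},{"translation":[0,0,-0.055],"rotation":[0,0,0],"claw":1},{"translation":[0,0,-0.065],"rotation":[0,0,0],"claw":1},{"translation":[0,0,-0.07],"rotation":[0,0,0],"claw":1},{"translation":[0,0,-0.07],"rotation":[0,0,0],"claw":1}]'
python3 st.py
python3 - <<'E'
from h import *
a=snap("top","x1.png")[165:275,250:450];b=snap("side","y1.png")[190:310,240:440]
cv2.imwrite("pics/v3.png",cv2.resize(np.vstack([a,b])[:,:,::-1],None,fx=2.6,fy=2.6,interpolation=cv2.INTER_CUBIC))
E
```

```text
t: 5.2
ee_pos: [0.529, 0.2672, 0.1925]
tool_rot: [-2.414, -2.01, -0.002]
ft_force: [0.4, -0.5, -4.0]
gripper_width: 0.0136
finger_force: 30.0
t: 5.95
ee_pos: [0.5297, 0.2645, 0.1217]
tool_rot: [2.418, 2.005, -0.0]
ft_force: [-0.1, -0.3, -3.8]
gripper_width: 0.0138
finger_force: 30.0
5.95 [0.5297 0.2645 0.1217] yaw_y -10.66 tilt [-0.     -0.0001] F [-0.1  -0.28 -3.76] w 0.0138 ff 29.99 q [-0.56  0.49  0.07  1.8  -0.04  0.86 -0.66]
```

View pics/v3.png

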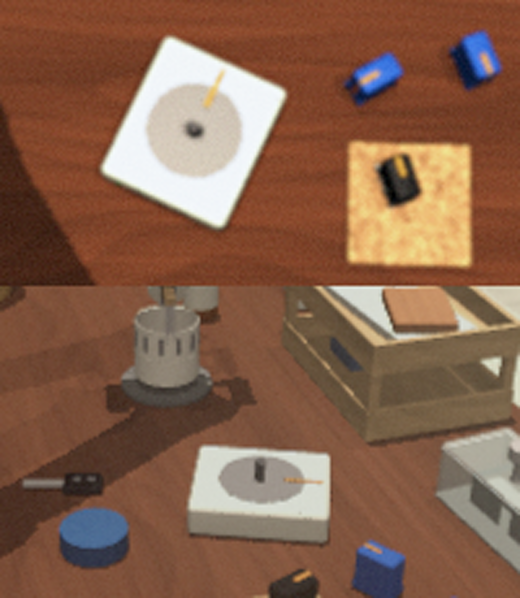

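The diffuser hangs upright and centred over the coaster at (167,345). The uncovered shaft is at (194,130) in the top crop and (260,470) in the side crop. Lowering it gently.

```bash
python3 -m jog '[{"translation":[0,0,-0.004],"rotation":[0,0,0],"claw":1},{"translation":[0,0,-0.008],"rotation":[0,0,0],"claw":1},{"translation":[0,0,-0.011],"rotation":[0,0,0],"claw":1},{"translation":[0,0,-0.0125],"rotation":[0,0,0],"claw":1},{"translation":[0,0,-0.0135],"rotation":[0,0,0],"claw":1},{"translation":[0,0,-0.0135],"rotation":[0,0,0],"claw":1}]'
python3 st.py
python3 - <<'E'
from h import *
im=cv2.imread("pics/x1.png");s=cv2.imread("pics/y1.png")
# shaft in top: dark blob ; in side: dark column
def blob(g,x0,x1,y0,y1,th):
    m=np.zeros(g.shape[:2],'uint8');m[y0:y1,x0:x1]=(g[y0:y1,x0:x1].max(2)<th);n,_,st,c=cv2.connectedComponentsWithStats(m);i=1+st[1:,4].argmax();return st[i],c[i]
print(blob(im,312,340,205,225,120),blob(s,328,352,250,285,120))
L=[(206,105),(222,72)];f=lambda p:(250+(p[0]+.5)/2.6-.5,165+(p[1]+.5)/2.6-.5)
q=[onplane("top",f(p),.036) for p in L];d=q[1]-q[0];print("line",q,np.degrees(np.arctan2(d[1],d[0])))
# orange centroid fits (top) for deck line and knob line
hs=cv2.cvtColor(im,cv2.COLOR_BGR2HSV)
for nm,(x0,x1,y0,y1),z in(("deck",(322,345,188,210),.036),("knob",(396,412,220,237),.053)):
    w=hs[y0:y1,x0:x1];m=(w[...,0]>8)&(w[...,0]<28)&(w[...,1]>(70 if nm=="deck" else 120))&(w[...,2]>120)
    if nm=="knob":
        n,lab,st_,c=cv2.connectedComponentsWithStats(m.astype('uint8'),connectivity=4); print(st_.tolist())
    y,x=np.nonzero(m);P=np.array([onplane("top",(a+x0,b+y0),z)[:2] for a,b in zip(x,y)]);e,v=np.linalg.eigh(np.cov(P.T));print(nm,len(P),P.mean(0),np.degrees(np.arctan2(v[1,1],v[0,1])),P.min(0),P.max(0))
print(proj("top",[[.55,-.034,.06],[.55,-.034,.036]]),proj("side",[[.55,-.034,.06],[.55,-.034,.036]]))
E
```

```text
t: 6.8
ee_pos: [0.5297, 0.2645, 0.1088]
tool_rot: [2.418, 2.005, 0.0]
ft_force: [-1.9, -1.2, 3.3]
gripper_width: 0.0138
finger_force: 30.0
6.8 [0.5297 0.2645 0.1088] yaw_y -10.66 tilt [0.0002 0.0001] F [-1.88 -1.17  3.28] w 0.0138 ff 29.99 q [-0.56  0.5   0.07  1.81 -0.04  0.83 -0.66]
(array([322, 213,   6,   5,  22], dtype=int32), array([324.40909091, 214.86363636])) (array([338, 257,   4,   9,  34], dtype=int32), array([339.5       , 260.76470588]))
line [array([ 0.57528559, -0.04185128,  0.036     ]), array([ 0.60850995, -0.05663437,  0.036     ])] -23.98654201498176
deck 46 [ 0.59639211 -0.05539563] 141.28698730159815 [ 0.57292269 -0.07905715] [ 0.62053116 -0.03947702]
[[0, 1, 16, 16, 126], [0, 0, 16, 17, 144], [0, 15, 1, 2, 2]]
knob 146 [ 0.52635093 -0.22747166] 61.22943360806902 [ 0.49881    -0.24410184] [ 0.53989886 -0.20698841]
[[325.99291239 212.78549313]
 [325.56105608 214.85862222]] [[340.61086189 256.47235306]
 [340.27701065 263.61998895]]
```

```bash
python3 -m jog '[{"translation":[0,0,0.0],"rotation":[0,0,0],"claw":0.6},{"translation":[0,0,0],"rotation":[0,0,0],"claw":0},{"translation":[0,0,0],"rotation":[0,0,0],"claw":0},{"translation":[0,0,0],"rotation":[0,0,0],"claw":0},{"translation":[0,0,0],"rotation":[0,0,0],"claw":0},{"translation":[0,0,0.03],"rotation":[0,0,0],"claw":0},{"translation":[0,0,0.08],"rotation":[0,0,0],"claw":0},{"translation":[0,0,0.11],"rotation":[0,0,0],"claw":0}]'
python3 st.py
python3 - <<'E'
from h import *
snap("side","y2.png")
from scipy.optimize import least_squares
for n,f,(x0,x1,y0,y1) in(("top","x1.png",(280,372,165,265)),("side","y1.png",(305,375,245,305))):
    g=cv2.imread("pics/"+f);hs=cv2.cvtColor(g,cv2.COLOR_BGR2HSV)
    for th in (150,165,180,195,210):
        m=np.zeros(g.shape[:2],'uint8');w=g[y0:y1,x0:x1];m[y0:y1,x0:x1]=(w[...,0]>th-30)&(w.max(2)>th)
        c=max(cv2.findContours(m,0,2)[0],key=cv2.contourArea);h=cv2.convexHull(c);q=cv2.approxPolyN(h,4).reshape(-1,2).astype(float) if hasattr(cv2,"approxPolyN") else None
        P=np.array([onplane(n,p,.036)[:2] for p in q]);e=np.roll(P,-1,0)-P
        print(n,th,P.mean(0).round(4),np.linalg.norm(e,axis=1).round(4),np.degrees(np.arctan2(e[:,1],e[:,0])).round(1))
E
```

```text
t: 7.8
ee_pos: [0.5305, 0.265, 0.2207]
tool_rot: [2.418, 2.005, 0.004]
ft_force: [-0.0, 0.3, -0.2]
gripper_width: 0.0888
finger_force: 0.0
7.8 [0.5305 0.265  0.2207] yaw_y -10.66 tilt [0.0025 0.0014] F [-0.04  0.32 -0.15] w 0.0888 ff 0.0 q [-0.57  0.37  0.08  1.72 -0.03  1.05 -0.67]
top 150 [ 0.5503 -0.0302] [0.1512 0.1318 0.1496 0.1276] [ 156.5   65.8  -25.  -113.5]
top 165 [ 0.549  -0.0309] [0.1488 0.1284 0.1508 0.1287] [ 156.1   66.3  -23.8 -114.5]
top 180 [ 0.5503 -0.0309] [0.1512 0.1295 0.1485 0.1276] [ 156.5   65.3  -24.2 -113.5]
top 195 [ 0.5503 -0.0309] [0.1466 0.1285 0.1485 0.1287] [ 155.7   66.3  -24.2 -114.5]
top 210 [ 0.5496 -0.0309] [0.1466 0.1285 0.1461 0.1276] [ 155.7   66.3  -24.6 -113.5]
side 150 [ 0.5461 -0.0398] [0.1331 0.1486 0.1355 0.1479] [-113.3  157.7   66.4  -23.3]
side 165 [ 0.5479 -0.0391] [0.1331 0.1464 0.1308 0.145 ] [-113.3  155.7   66.1  -23.4]
side 180 [ 0.5479 -0.0391] [0.1331 0.1464 0.1308 0.145 ] [-113.3  155.7   66.1  -23.4]
side 195 [ 0.5478 -0.0393] [0.1228 0.1464 0.1308 0.1451] [-113.3  157.6   66.1  -25.6]
side 210 [ 0.5468 -0.038 ] [0.118  0.1442 0.1205 0.1415] [-113.2  157.4   65.6  -23.5]
```

```bash
python3 -m jog '[{"translation":[-0.002,-0.06,0],"rotation":[0,0,-0.15],"claw":0},{"translation":[-0.005,-0.12,0],"rotation":[0,0,-0.3],"claw":0},{"translation":[-0.008,-0.18,0],"rotation":[0,0,-0.45],"claw":0},{"translation":[-0.01,-0.24,0],"rotation":[0,0,-0.6],"claw":0},{"translation":[-0.013,-0.3,-0.02],"rotation":[0,0,-0.75],"claw":0},{"translation":[-0.016,-0.36,-0.04],"rotation":[0,0,-0.9],"claw":0},{"translation":[-0.019,-0.42,-0.06],"rotation":[0,0,-1.05],"claw":0},{"translation":[-0.0217,-0.48,-0.08],"rotation":[0,0,-1.05],"claw":0}]'
python3 -m jog '[{"translation":[0,-0.0145,-0.03],"rotation":[0,0,0],"claw":0},{"translation":[0,-0.0145,-0.05],"rotation":[0,0,0],"claw":0},{"translation":[0,-0.0145,-0.05],"rotation":[0,0,0],"claw":0}]'
python3 st.py
python3 - <<'E'
from h import *
a=snap("top","x3.png")[165:275,250:450];b=snap("side","y3.png")[240:360,270:470]
cv2.imwrite("pics/v4.png",cv2.resize(np.vstack([a,b])[:,:,::-1],None,fx=2.6,fy=2.6,interpolation=cv2.INTER_CUBIC))
E
```

```text
t: 8.85
ee_pos: [0.508, -0.2139, 0.1388]
tool_rot: [3.098, 0.522, 0.001]
ft_force: [1.2, -0.1, 0.9]
gripper_width: 0.0917
finger_force: 0.0
t: 9.22
ee_pos: [0.5064, -0.2265, 0.0875]
tool_rot: [-3.096, -0.522, 0.005]
ft_force: [0.6, 0.3, -0.5]
gripper_width: 0.0916
finger_force: 0.0
9.225 [ 0.5064 -0.2265  0.0875] yaw_y -70.85 tilt [-0.0037  0.0011] F [ 0.61  0.32 -0.53] w 0.0916 ff 0.0 q [ 0.05  0.51  0.41  1.92 -0.28  0.77 -0.62]
```

View pics/v4.png

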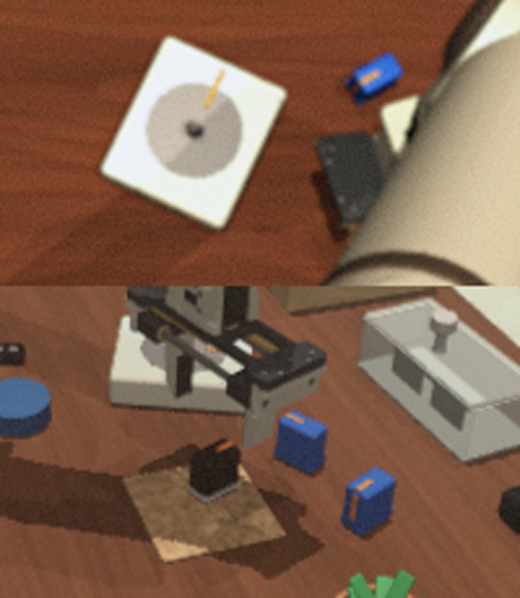

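The fingers straddle the knob: tips at (178,395) and (255,440), knob at (215,470), with the blue knobs clear. Descend and grip softly, so that it centres.

```bash
python3 -m jog '[{"translation":[0,0,-0.03],"rotation":[0,0,0],"claw":0},{"translation":[0,0,-0.06],"rotation":[0,0,0],"claw":0},{"translation":[0,0,-0.072],"rotation":[0,0,0],"claw":0.3},{"translation":[0,0,-0.072],"rotation":[0,0,0],"claw":1},{"translation":[0,0,-0.072],"rotation":[0,0,0],"claw":1},{"translation":[0,0,-0.072],"rotation":[0,0,0],"claw":1},{"translation":[0,0,-0.072],"rotation":[0,0,0],"claw":1},{"translation":[0,0,-0.072],"rotation":[0,0,0],"claw":1}]' 15
python3 -m jog '[{"translation":[0,0,0],"rotation":[0,0,0],"claw":1},{"translation":[0,0,0],"rotation":[0,0,0],"claw":1},{"translation":[0,0,0],"rotation":[0,0,0],"claw":1}]' 15
python3 st.py
```

```text
t: 10.32
ee_pos: [0.5082, -0.2269, 0.0176]
tool_rot: [3.097, 0.523, 0.001]
ft_force: [-0.2, 0.7, -0.0]
gripper_width: 0.0364
finger_force: 0.0
t: 10.7
ee_pos: [0.5081, -0.227, 0.0174]
tool_rot: [3.098, 0.523, 0.0]
ft_force: [-0.1, -0.2, 2.0]
gripper_width: 0.026
finger_force: 15.0
10.7 [ 0.5081 -0.227   0.0174] yaw_y -70.82 tilt [ 0.0002 -0.0001] F [-0.07 -0.17  1.98] w 0.026 ff 15.0 q [ 0.1   0.62  0.35  1.94 -0.35  0.64 -0.57]
```

```bash
python3 -m jog '[{"translation":[0,0,0],"rotation":[0,0,0],"claw":1},{"translation":[0,0,0.02],"rotation":[0,0,0],"claw":1},{"translation":[0,0,0.05],"rotation":[0,0,-0.05],"claw":1},{"translation":[0,0,0.09],"rotation":[0,0,-0.15],"claw":1},{"translation":[0.01,0.04,0.09],"rotation":[0,0,-0.3],"claw":1},{"translation":[0.02,0.09,0.09],"rotation":[0,0,-0.45],"claw":1},{"translation":[0.03,0.14,0.09],"rotation":[0,0,-0.6],"claw":1},{"translation":[0.043,0.185,0.09],"rotation":[0,0,-0.754],"claw":1}]' 30
python3 -m jog '[{"translation":[0,0.0105,-0.01],"rotation":[0,0,0],"claw":1},{"translation":[0,0.0105,-0.022],"rotation":[0,0,0],"claw":1},{"translation":[0,0.0105,-0.022],"rotation":[0,0,0],"claw":1},{"translation":[0,0.0105,-0.022],"rotation":[0,0,0],"claw":1}]' 30
python3 st.py
python3 - <<'E'
from h import *
b=snap("side","y4.png")[225:300,290:390]
cv2.imwrite("pics/v5.png",cv2.resize(b[:,:,::-1],None,fx=8,fy=8,interpolation=cv2.INTER_CUBIC))
print(proj("side",[[.55,-.031,.06],[.55,-.031,.036]]))
E
```

```text
t: 11.7
ee_pos: [0.5511, -0.0396, 0.1085]
tool_rot: [-3.07, 0.661, -0.001]
ft_force: [0.8, 0.4, -0.9]
gripper_width: 0.0258
finger_force: 30.0
t: 12.2
ee_pos: [0.5507, -0.0336, 0.0854]
tool_rot: [3.071, -0.658, -0.0]
ft_force: [0.4, -0.2, -0.0]
gripper_width: 0.0259
finger_force: 30.0
12.2 [ 0.5507 -0.0336  0.0854] yaw_y -114.19 tilt [-0.0002 -0.0007] F [ 0.36 -0.17 -0.02] w 0.0259 ff 30.0 q [-0.43  0.54  0.57  1.94 -0.4   0.78 -1.63]
[[340.23767175 255.92834578]
 [339.9079412  263.06741327]]
```

View pics/v5.png

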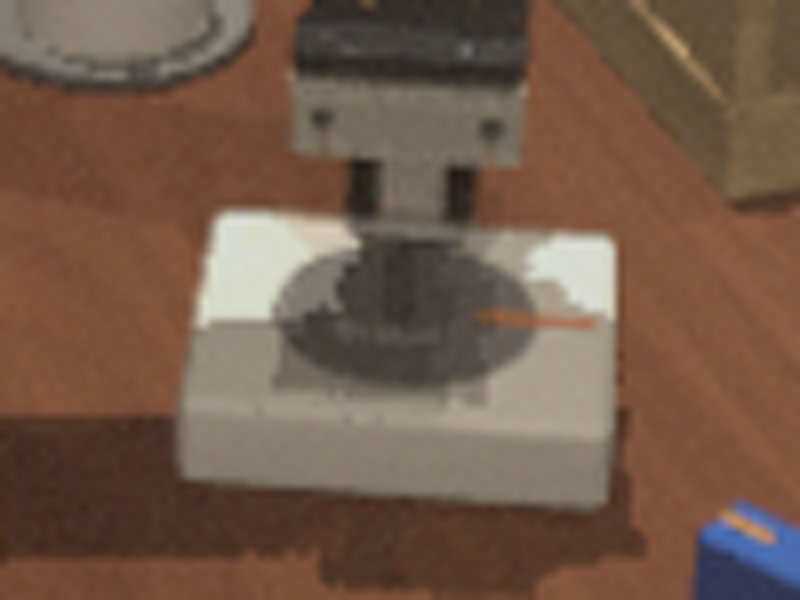

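The held knob spans columns 348–475 (centre 411), the shaft about 385–418 (centre 401), so the knob looks 1–2 mm too far right. I'll check with intensity profiles.

```bash
python3 - <<'E'
from h import *
g=cv2.cvtColor(cv2.imread("pics/y4.png"),cv2.COLOR_BGR2GRAY)
print("cols",list(range(328,358)))
for r in range(242,268,1): print(r,g[r,328:358].tolist())
g=cv2.cvtColor(cv2.imread("pics/y1.png"),cv2.COLOR_BGR2GRAY)
for r in range(254,268,1): print(r,g[r,328:358].tolist())
c=np.array([.5507,-.0336]);x=np.array([.9123,-.4096]);y=np.array([.4096,.9123])
for z in(.072,.09,.12):print(z,proj("side",[[*(c+a*x+b*y),z] for a in(-.022,0,.022) for b in(-.013,0,.013)]).round(2).tolist())
E
```

```text
cols [328, 329, 330, 331, 332, 333, 334, 335, 336, 337, 338, 339, 340, 341, 342, 343, 344, 345, 346, 347, 348, 349, 350, 351, 352, 353, 354, 355, 356, 357]
242 [115, 108, 101, 112, 117, 109, 108, 108, 109, 110, 112, 106, 110, 110, 108, 108, 109, 109, 107, 108, 110, 104, 90, 80, 97, 109, 109, 103, 98, 96]
243 [113, 111, 99, 113, 116, 115, 106, 108, 110, 114, 116, 110, 107, 109, 110, 110, 108, 109, 112, 111, 111, 113, 104, 98, 111, 109, 106, 94, 97, 96]
244 [93, 97, 91, 98, 103, 99, 87, 101, 102, 110, 115, 111, 112, 113, 109, 116, 110, 114, 107, 113, 108, 112, 108, 107, 114, 119, 110, 97, 98, 97]
245 [82, 79, 82, 82, 78, 59, 35, 35, 45, 70, 104, 102, 110, 110, 107, 103, 110, 101, 82, 88, 88, 92, 107, 104, 113, 114, 114, 99, 96, 96]
246 [78, 80, 84, 80, 79, 64, 41, 36, 45, 77, 105, 108, 104, 106, 104, 109, 105, 82, 37, 37, 40, 61, 84, 94, 92, 90, 93, 92, 93, 98]
247 [81, 84, 81, 84, 80, 64, 35, 41, 45, 81, 106, 106, 111, 108, 108, 108, 103, 82, 36, 35, 37, 58, 84, 92, 91, 92, 92, 95, 95, 95]
248 [82, 81, 81, 82, 78, 64, 36, 35, 49, 75, 108, 106, 112, 108, 110, 107, 101, 81, 38, 40, 37, 
[... 4545 characters left out ...]
 150, 152, 150, 150, 151, 152, 154, 168, 202]
267 [150, 150, 149, 150, 149, 151, 152, 151, 150, 150, 152, 151, 152, 149, 150, 150, 150, 150, 152, 150, 152, 152, 151, 153, 151, 151, 151, 157, 187, 217]
0.072 [[332.77, 254.64], [333.14, 252.2], [333.5, 249.81], [340.67, 255.18], [340.96, 252.74], [341.25, 250.34], [348.59, 255.73], [348.81, 253.28], [349.03, 250.86]]
0.09 [[332.98, 249.11], [333.34, 246.71], [333.7, 244.34], [340.93, 249.65], [341.22, 247.24], [341.51, 244.87], [348.9, 250.19], [349.13, 247.77], [349.35, 245.39]]
0.12 [[333.32, 239.72], [333.68, 237.37], [334.04, 235.06], [341.37, 240.25], [341.66, 237.89], [341.95, 235.58], [349.44, 240.79], [349.66, 238.42], [349.88, 236.1]]
```

```bash
python3 -m jog '[{"translation":[-0.0013,0.0005,-0.005],"rotation":[0,0,0],"claw":1},{"translation":[-0.0013,0.0005,-0.01],"rotation":[0,0,0],"claw":1},{"translation":[-0.0013,0.0005,-0.0135],"rotation":[0,0,0],"claw":1},{"translation":[-0.0013,0.0005,-0.0155],"rotation":[0,0,0],"claw":1},{"translation":[-0.0013,0.0005,-0.0175],"rotation":[0,0,0],"claw":1},{"translation":[-0.0013,0.0005,-0.0175],"rotation":[0,0,0],"claw":1}]' 45
python3 st.py; python3 -c "
from h import *;print(ctrl.state()['wrist_torque'])"
```

```text
t: 13.0
ee_pos: [0.5501, -0.0309, 0.0678]
tool_rot: [3.073, -0.654, 0.001]
ft_force: [1.8, -0.6, -1.9]
gripper_width: 0.026
finger_force: 45.0
13.0 [ 0.5501 -0.0309  0.0678] yaw_y -114.01 tilt [ 0.0006 -0.0003] F [ 1.79 -0.58 -1.87] w 0.026 ff 45.0 q [-0.42  0.57  0.55  1.95 -0.42  0.75 -1.62]
[-0.10086198 -0.12012988  0.00086905]
```

No upward force 4.6 mm below the shaft's top, so the knob is sliding on. Continuing down.

```bash
python3 -m jog '[{"translation":[0,0,-0.002],"rotation":[0,0,0],"claw":1},{"translation":[0,0,-0.004],"rotation":[0,0,0],"claw":1},{"translation":[0,0,-0.006],"rotation":[0,0,0],"claw":1},{"translation":[0,0,-0.008],"rotation":[0,0,0],"claw":1},{"translation":[0,0,-0.01],"rotation":[0,0,0],"claw":1},{"translation":[0,0,-0.0115],"rotation":[0,0,0],"claw":1},{"translation":[0,0,-0.0115],"rotation":[0,0,0],"claw":1}]' 45
python3 st.py; python3 -c "
from h import *;print(ctrl.state()['wrist_torque'])"
```

```text
t: 13.88
ee_pos: [0.5501, -0.0309, 0.0565]
tool_rot: [-3.073, 0.654, -0.001]
ft_force: [1.3, -0.3, 4.6]
gripper_width: 0.0259
finger_force: 45.0
13.875 [ 0.5501 -0.0309  0.0565] yaw_y -114.02 tilt [ 0.0007 -0.    ] F [ 1.25 -0.26  4.6 ] w 0.0259 ff 45.0 q [-0.41  0.58  0.54  1.95 -0.44  0.73 -1.6 ]
[-0.22227221 -0.12054328  0.05334043]
```

Force matches 4 N plus about 2 mm of spring. Pressing home.

```bash
python3 -m jog '[{"translation":[0,0,-0.0015],"rotation":[0,0,0],"claw":1},{"translation":[0,0,-0.003],"rotation":[0,0,0],"claw":1},{"translation":[0,0,-0.0045],"rotation":[0,0,0],"claw":1},{"translation":[0,0,-0.0058],"rotation":[0,0,0],"claw":1},{"translation":[0,0,-0.0065],"rotation":[0,0,0],"claw":1},{"translation":[0,0,-0.0065],"rotation":[0,0,0],"claw":1},{"translation":[0,0,-0.0065],"rotation":[0,0,0],"claw":1},{"translation":[0,0,-0.0065],"rotation":[0,0,0],"claw":1}]' 45
python3 st.py
python3 - <<'E'
from h import *
a=snap("side","y5.png")[190:310,240:440];b=snap("top","x5.png")[165:285,160:360]
cv2.imwrite("pics/v6.png",cv2.resize(np.vstack([a,b])[:,:,::-1],None,fx=2.5,fy=2.5,interpolation=cv2.INTER_CUBIC))
E
```

```text
t: 14.88
ee_pos: [0.5501, -0.031, 0.0507]
tool_rot: [-3.072, 0.654, -0.001]
ft_force: [-0.8, -1.7, 11.1]
gripper_width: 0.0258
finger_force: 45.0
14.875 [ 0.5501 -0.031   0.0507] yaw_y -114.03 tilt [0.0009 0.0004] F [-0.82 -1.72 11.06] w 0.0258 ff 45.0 q [-0.41  0.59  0.53  1.95 -0.45  0.72 -1.6 ]
```

View pics/v6.png

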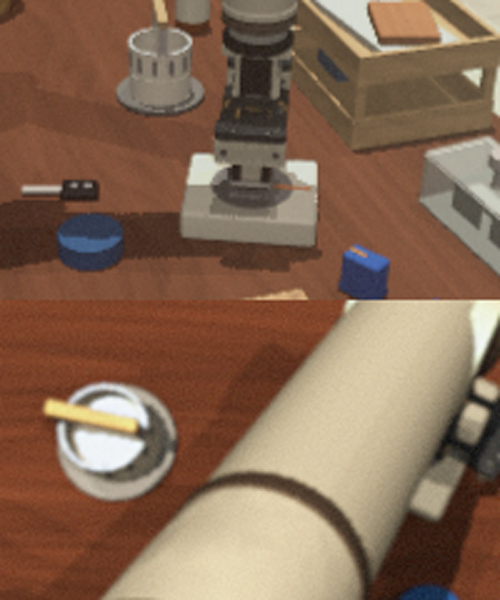

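The diffuser stands upright on the coaster at (160,75), the knob sits low on the deck at (250,185), and the bystanders are untouched. Fz is about 11 N, near the stop. A last nudge down, then hand in.

```bash
python3 -m jog '[{"translation":[0,0,-0.0005],"rotation":[0,0,0],"claw":1},{"translation":[0,0,-0.0005],"rotation":[0,0,0],"claw":1},{"translation":[0,0,-0.0005],"rotation":[0,0,0],"claw":1}]' 45
python3 st.py; python3 -c "
from bench import ctrl;print(ctrl.sign_off())"
```

```text
t: 15.35
ee_pos: [0.5501, -0.031, 0.0502]
tool_rot: [-3.072, 0.654, -0.001]
ft_force: [0.2, 0.1, 11.6]
gripper_width: 0.0254
finger_force: 45.0
15.35 [ 0.5501 -0.031   0.0502] yaw_y -114.03 tilt [0.0009 0.0004] F [ 0.22  0.06 11.56] w 0.0254 ff 45.0 q [-0.41  0.59  0.53  1.95 -0.45  0.71 -1.6 ]
the job is handed in; nothing more can be done
None
```

I handed the job in at 15.4 s, though sign-off returned no verdict: the diffuser stands upright and released on the coaster, and the knob is on the D-shaft, still gripped and pressed down with about 11.6 N, at or very near the bottom stop.

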